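Seat a strut post base on the locating pin of a drilling jig

TASK

Load the strut post base into the drilling jig: set it on the jig's bed with a long edge along the blue fence, and slide it until its hole drops over the brass locating pin, so that its plate lies fully flat on the bed; then let go of it. The pin is clamped somewhere along the jig's slot, where nobody has measured it, so feel for it. Set the part down rather than dropping it, and leave the other things on the bench where they are.

Things in the scene. Friction and masses are not known exactly. Their poses are not given: they have to be found in the camera images.
- post_base: the loose strut post base, 0.3 to 0.6 kg: an aluminium plate 180 (its x) x 90 (its y) x 8 mm thick with one round hole of 21 mm at x = +30 mm, y = 0, and a steel strut stub of square outline 41 x 41 mm, 72 mm tall, standing on the plate at x = -15 mm, y = 0, square to it. Origin at the centre of the plate's underside, z up. It starts flat on the bench; grip it by the stub.
- hole (a point): centre of the post base's hole, at the plate's underside; axes as those of the post base
- stub_top (a point): centre of the top of the post base's stub, 80 mm above the plate's underside
- jig: the fixed drilling jig: a dark steel bed 20 mm high, 115 mm (its x, from -57.5 to +57.5 mm) by 300 mm (its y), with a blue fence along its +x side. Origin on the bench under the middle of the slot. The slot is a black strip along y at x = 0, from y = -40 to +40 mm. A fixed brass pin stands on the slot (see point bed).
- bed (a point): middle of the slot at the bed's top surface, 20 mm above the bench; axes as the jig's. The pin, 18 mm in diameter, stands at x = 0 and at y anywhere from -18 to +18 mm, other in each run and not reported. Its top is 10 mm above the bed, the top edge bevelled. A plate on top of it is held up 10 mm; with the hole over it the plate drops on to the bed. Either way round will do (hole to +y or -y).
- fence (a point): middle of the top edge of the fence's flat inner face: 45.5 mm to +x of the slot's line, 24 mm above the bed; the fence runs the bed's full 300 mm along y. With a long edge of the plate on the fence the hole's centre is 0.5 mm to the fence's side of the pin's line; the hole's play around the pin is 1.5 mm all round.
- tee: bystander: a brass pipe tee, 80 mm long, lying on the bench; origin under its centre
- valve: bystander: a brass ball valve with a red lever, 90 mm long; origin under its centre
- coupling: bystander: a copper pipe coupling standing on end, diameter 48 mm, 50 mm high; origin at the centre of its underside
- compound_jar: bystander: a jar with a black cap, diameter 68 mm, 85 mm high; origin at the centre of its underside
- wrench: bystander: a steel wrench lying flat on the bench; origin at its middle
- fitting_bin: bystander: an open blue bin of fittings, 200 x 150 x 90 mm; origin at the centre of its underside
- carton: bystander: a white carton, 100 x 130 x 70 mm; origin at the centre of its underside
Mind the look-alikes: they are no part of the job. What is shaped like the post_base but purple or turquoise is not meant.

How it is judged (in metres and radians):
At the end, for the whole second after the job is handed in: Plate underside at the hole within 2 mm of the bed, tilt under 0.025 rad, long side parallel to the fence within 0.06 rad, hole centre within 3 mm of the slot line and 21 mm of its middle (so the pin can only be in the hole); at rest and released (x of hole in the frame of bed between -0.003 and 0.003 m and y of hole in the frame of bed between -0.021 and 0.021 m and z of hole in the frame of bed between -0.003 and 0.002 m and angle between post_base's own z axis and vertical below 0.025 rad and angle between the x axis of post_base and the y axis of jig, either way round below 0.06 rad and linear speed of post_base below 0.01 m/s and contact force between the fingers and post_base below 0.1 N); the robot touches nothing.
It fails at once if the post base is dropped: it falls unheld faster than 0.8 m/s (contact force between the fingers and post_base below 0.05 N and linear speed of post_base above 0.8 m/s).
It fails at once if another thing on the bench is pushed more than 25 mm from its place (distance of any of tee, valve, coupling, compound_jar, wrench, fitting_bin, carton from where it was at the start of the episode above 0.025 m).
It also fails if it takes over 64 s, if anything falls off the work surface, if the arm or the gripper's body presses on something with over 40 N, if the wrist force passes 120 N, or if a joint passes its speed limit or range.

ROBOT

A 6-joint arm with a two-finger parallel gripper is mounted at the origin on the work surface. World frame = base frame: x ahead of the robot, y to its left, z up, the work surface at z = 0. Lengths are in mm, angles in rad, forces in N, time in s.
With the tool pointing down it reaches from about 350 to 975 mm from the base axis. Payload 7.1 kg.
Tool frame: the origin (TCP) lies at the very end of the fingers, on their centre line; the grasp point (between the pads) lies 19 mm behind it; x points along the fingers, z is the direction in which the jaws open and shut, and the axes are right-handed (so a half turn about x gives the same grasp; the last joint's range is limited). The gripper opens to 88 mm and grips with 3 to 60 N. Pads are 20 mm wide; open, the fingers measure 115 mm over their backs; the gripper's body (75 mm by 178 mm) begins 61 mm behind the grasp point.
Start: joints at [-1.138, 0.423, 1.63, -0, 1.089, -0.019], TCP at [272.88, -562.264, 222.675] pointing down, gripper open.
Joint ranges: [-3, 3], [-0.9, 2.11], [0.09, 2.58], [-1.31, 4.45], [0.11, 2.69], [-2.54, 2.54]. Speed limits (rad/s): [2.39, 2.39, 3.01, 3.14, 3.14, 3.14].

INTERFACE

Orientations are given as a rotation vector (axis times angle).
In Python, from workcell import * gives the robot as it stands.
- The arm moves only by the shell command python3 -m crank 'ROWS'. ROWS is JSON, a list of rows, each a list of 3 entries, a list of its own where there are three numbers: the shift along the tool's x, y, z in cm, then the turn, a rotation vector about the tool's x, y, z in degrees, then the finger opening in cm, from 0 to 8.78. In form: [[[dx, dy, dz], [rx, ry, rz], claw], ...]. A call has 1 to 5 rows; each row shifts and turns the commanded pose from where the row before left it, along the tool's axes as they then stand; what a row does not reach is not made up. A row lasts 1/8 s, in which the tool goes at most 62.5 mm and 10.7 degrees, less where a joint would pass 70% of its speed; a pose out of reach is approached as far as the arm can. A call with a gripper value outside its range is refused whole. The fingers move at their own pace and stop on an object; the grip force is fixed at half the most. Time passes only in rows, so rows that do not move let the fingers close. It gives the time, the measured TCP pose, the force and the opening at its end, in the units of the state.
- get_obs(): the state, without advancing time (a new reading comes with each control period).
- get_image(name): name is "scene" or "top" or "wrist"; returns a dict with "pixels" (400x640x3 uint8, red, green, blue), "mtx" (3x3 intrinsics, pixels), "D" ([k1, k2, p1, p2, k3] as OpenCV has them; the pictures are not rectified), "view" (4x4, takes a point from world to camera coordinates). Camera axes: x right, y down, z forward; pixel columns grow to the right and rows downward; lengths in mm; the calibration is good to about 2 mm. A picture is of the moment at which its call begins. There is no depth.
- close_job(): hands the job in, once; it reports no verdict.
The state is a dict: "t": time; "qpos": joint angles; "qvel": joint speeds; "joint_torque": joint torques, N m; "ee_pos": TCP position; "orientation": TCP orientation; "ft_force": force on the tool from outside, world axes, zero at the start; "moment": the same for the moment, N m; "width": finger opening in mm.
Only numpy, scipy, OpenCV 4.12 (cv2) and the standard library are available. Lean on these libraries where they do the work, as an engineer would, in place of code of your own. Each camera call takes 0.05 s, during which the arm holds its last target.

## Working session

There is one attempt and no reset: what is moved stays moved. The work goes in short steps, Python scripts to look and compute and a shell command to move; the robot and the scene stay as the last step left them, time stands still between calls to the robot, and variables do not carry over. Pictures are saved under pics/ and viewed, and the job is handed in when it is done.

```bash
mkdir -p pics; ls
python3 - <<'E'
from workcell import *
import cv2
o=get_obs();print(o)
for n in ["scene","top","wrist"]:
    im=get_image(n);cv2.imwrite(f"pics/{n}0.png",im["pixels"][:,:,::-1])
    print(n,im["mtx"],im["D"],im["view"])
E
```

```text
pics
{'t': 0.0, 'qpos': array([-1.13800522e+00,  4.23835751e-01,  1.63069819e+00,  1.20639596e-05,
        1.08857511e+00, -1.89796794e-02]), 'qvel': array([-0.00036874, -0.00089092, -0.00105601, -0.00031898, -0.00093756,
       -0.00131813]), 'joint_torque': array([-5.06519882e-04, -5.44629729e+01, -2.73665965e+01,  6.43126317e-02,
        2.28281307e-02, -1.08506595e-04]), 'ee_pos': array([ 272.65376891, -561.77382903,  221.90164964]), 'orientation': array([ 0.87117315,  1.39097858, -0.86979872]), 'ft_force': array([0.1205066 , 0.51119438, 0.77844166]), 'moment': array([ 0.02664931, -0.03224654, -0.03419607]), 'width': 87.87590933177638}
scene [[499.54848556   0.         306.96229856]
 [  0.         499.54848556 198.90695835]
 [  0.           0.           1.        ]] [-0.01944263  0.          0.          0.          0.        ] [[-3.82357514e-01  9.23731389e-01 -2.28703399e-02  1.99336192e+02]
 [ 4.92158987e-01  1.82645175e-01 -8.51128822e-01 -1.71018663e+02]
 [-7.82037252e-01 -3.36691344e-01 -5.24458459e-01  2.18426596e+03]
 [ 0.00000000e+00  0.00000000e+00  0.00000000e+00  1.000
[... 232 characters left out ...]
1 -5.35667031e-03 -2.21842556e+00]
 [-9.99137162e-01  7.67045219e-03 -4.08178293e-02  4.89723585e+02]
 [ 4.08571966e-02  5.04763242e-03 -9.99152246e-01  1.60482479e+03]
 [ 0.00000000e+00  0.00000000e+00  0.00000000e+00  1.00000000e+00]]
wrist [[343.67128703   0.         321.14589012]
 [  0.         343.67128703 200.77255659]
 [  0.           0.           1.        ]] [-0.02570938  0.          0.          0.          0.        ] [[ 4.36157133e-01 -8.99869424e-01 -1.40563032e-03 -6.23416028e+02]
 [-8.66067419e-01 -4.20196745e-01  2.70854060e-01 -3.44466086e+01]
 [-2.44323928e-01 -1.16917559e-01 -9.62619397e-01  3.89385601e+02]
 [ 0.00000000e+00  0.00000000e+00  0.00000000e+00  1.00000000e+00]]
```

View pics/top0.png

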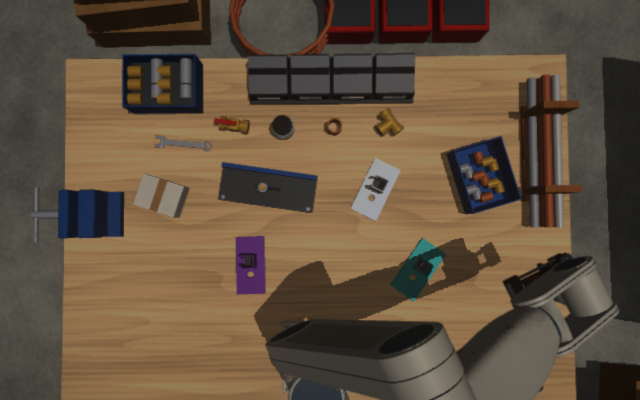

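View pics/scene0.png

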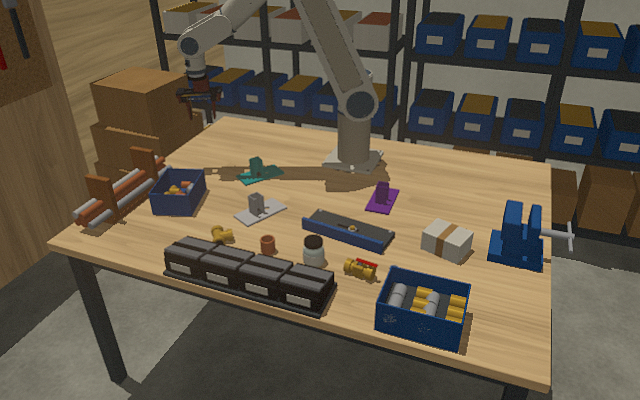

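View pics/wrist0.png

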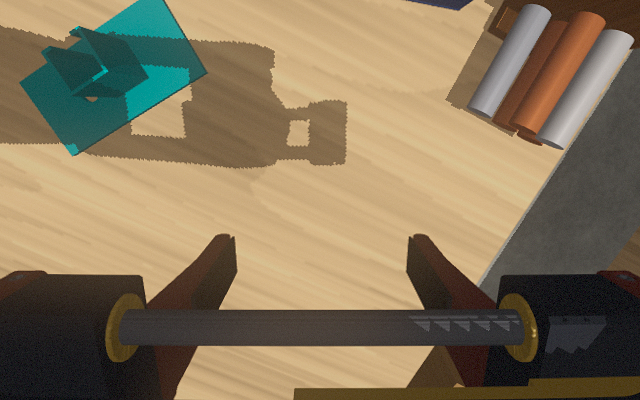

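Candidates: silver/white (376,189), purple (250,265) and turquoise (417,268) in the top view. The silver aluminium one fits, because purple and turquoise are excluded. I'll enlarge it and the jig.

Run:
```python
import cv2
a=cv2.imread("pics/top0.png")
cv2.imwrite("pics/c1.png",cv2.resize(a[150:228,340:410],None,fx=7.5,fy=7.5,interpolation=cv2.INTER_CUBIC))
cv2.imwrite("pics/c2.png",cv2.resize(a[155:220,212:325],None,fx=7,fy=7,interpolation=cv2.INTER_CUBIC))
```

```text
(no output)
```

View pics/c1.png

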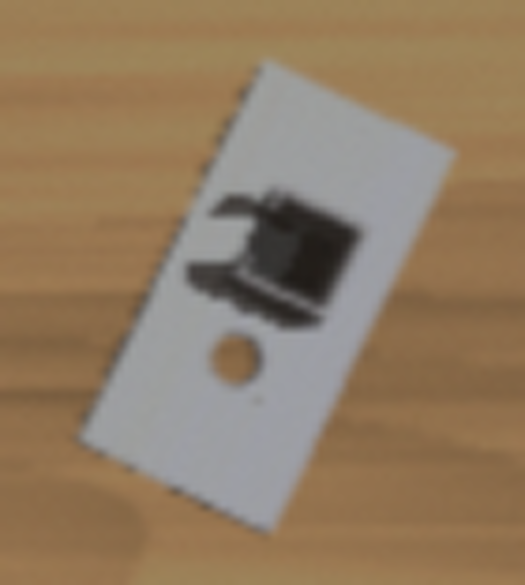

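View pics/c2.png

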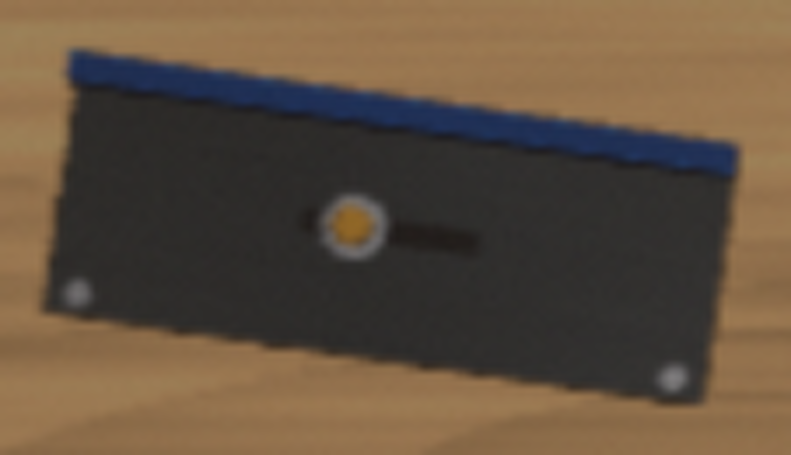

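The crop confirms the silver plate, with its hole at crop (236,358) and stub around (305,245). The jig crop shows the pin at crop (353,226), to the left of the slot's middle. Now to turn these into positions.

```bash
cat > h.py <<'E'
import numpy as np, cv2, json
def ray(im,uv,z):
    K,D,V=[np.array(im[k],float) for k in("mtx","D","view")]
    p=cv2.undistortPoints(np.array([[uv]],float),K,D)[0,0]
    R,t=V[:3,:3],V[:3,3]; c=-R.T@t; d=R.T@np.array([p[0],p[1],1.])
    return c+d*(z-c[2])/d[2]
def proj(im,P):
    K,D,V=[np.array(im[k],float) for k in("mtx","D","view")]
    return cv2.projectPoints(np.array(P,float).reshape(-1,3),cv2.Rodrigues(V[:3,:3])[0],V[:3,3],K,D)[0][:,0]
def fit2d(local,world):
    L=np.array(local,float);W=np.array(world,float)[:,:2]
    lc,wc=L.mean(0),W.mean(0);A=L-lc;B=W-wc
    a=np.arctan2((A[:,0]*B[:,1]-A[:,1]*B[:,0]).sum(),(A*B).sum())
    R=np.array([[np.cos(a),-np.sin(a)],[np.sin(a),np.cos(a)]]);t=wc-R@lc
    return a,t,R,W-(L@R.T+t)
E
python3 - <<'E'
from workcell import *
from h import *
im=get_image("top")
c1=lambda u,v:(340+(u+.5)/7.5-.5,150+(v+.5)/7.5-.5)
c2=lambda u,v:(212+(u+.5)/7-.5,155+(v+.5)/7-.5)
# plate corners: hole end is bottom
W=[ray(im,c1(*p),8) for p in[(265,60),(457,152),(268,533),(80,438),(236,358)]]
# hole +x towards image bottom. image right=-y world, up=+x
for L in ([(-90,45),(-90,-45),(90,-45),(90,45),(30,0)],[(-90,-45),(-90,45),(90,45),(90,-45),(30,0)]):
    a,t,R,r=fit2d(L,W);print("post",np.degrees(a),t,np.round(r,1).tolist())
J=[ray(im,c2(*p),z) for p,z in[((44,310),20),((703,404),20),((76,85),44),((738,175),44)]]
L=[(-57.5,150),(-57.5,-150),(45.5,150),(45.5,-150)]
a,t,R,r=fit2d(L,J);print("jig",np.degrees(a),t,np.round(r,1).tolist())
p=ray(im,c2(353,226),30)[:2];print("pin",p,R.T@(p-t))
for q in[(303,222),(478,243)]:
  p=ray(im,c2(*q),20)[:2];print("slot",R.T@(p-t))
for q in[(320,228),(387,225),(353,193),(353,260)]:
  p=ray(im,c2(*q),20)[:2];print("ring",R.T@(p-t))
E
```

```text
post 153.16575260977848 [ 521.53700535 -189.66722032] [[39.5, 80.7], [-40.8, -80.1], [-40.2, -79.8], [41.0, 79.1], [0.4, 0.0]]
post 153.19281469015834 [ 521.53828403 -189.66469125] [[-1.1, 0.3], [-0.2, 0.2], [0.5, 0.6], [0.4, -1.2], [0.4, 0.0]]
jig -8.55846657974599 [526.97303709 148.43544111] [[1.0, 0.5], [1.2, 1.9], [-2.3, -3.1], [0.1, 0.7]]
pin [529.42341716 166.03268795] [-0.19570302 17.76595506]
slot [-1.09821648 41.46511042]
slot [  0.65247913 -37.67645213]
ring [-2.68987247 33.51629029]
ring [2.89255617 3.93727392]
ring [14.98017282 21.14466648]
ring [-14.82992101  16.75546369]
```

```bash
cat >> h.py <<'E'
from scipy.spatial.transform import Rotation as Ro
def pose(o): return np.array(o["ee_pos"]),Ro.from_rotvec(o["orientation"]).as_matrix()
def goto(o,P,yaw):
    """shift (cm, tool axes now) and turn (deg) to TCP P with jaws (tool z) at world yaw deg (mod 180), tool down; turn done AFTER shift"""
    p,R=pose(o)
    best=None
    for y in(yaw,yaw+180):
        y=np.radians(y); x=np.array([0,0,-1.]);z=np.array([np.cos(y),np.sin(y),0]);T=np.stack([x,np.cross(z,x),z],1)
        rv=Ro.from_matrix(R.T@T).as_rotvec(degrees=True)
        print("yaw",round(np.degrees(y),1),"turn",rv.round(2),"shift now-axes cm",(R.T@(P-p)/10).round(3),"shift after-turn axes",(T.T@(P-p)/10).round(3))
    print("tool axes now",R.round(3).tolist(),"jaw yaw",np.degrees(np.arctan2(R[1,2],R[0,2])).round(2),"q",np.round(o["qpos"],3))
E
python3 - <<'E'
from workcell import *
from h import *
a=np.radians(153.2);t=np.array([521.5,-189.7]);s=t-15*np.array([np.cos(a),np.sin(a)]);print("stub",s)
goto(get_obs(),np.array([*s,140]),153.2)
E
```

```text
stub [ 534.88878728 -196.46316311]
yaw 153.2 turn [ 1.4269e+02 -2.0000e-02  7.0000e-02] shift now-axes cm [  8.241  39.542 -21.427] shift after-turn axes [  8.22  -44.443  -6.92 ]
yaw 333.2 turn [-3.731e+01 -5.000e-02 -2.000e-02] shift now-axes cm [  8.241  39.542 -21.427] shift after-turn axes [ 8.22  44.443  6.92 ]
tool axes now [[-0.0, 0.9, 0.437], [0.001, 0.437, -0.9], [-1.0, -0.0, -0.001]] jaw yaw -64.11 q [-1.138  0.424  1.63  -0.     1.089 -0.019]
```

```bash
python3 -m crank '[[[0,0,0],[-9.3,0,0],8.7],[[0,0,0],[-9.3,0,0],8.7],[[0,0,0],[-9.3,0,0],8.7],[[0,0,0],[-9.4,0,0],8.7]]'; python3 -m crank '[[[0,5.5,0.9],[0,0,0],8.7],[[0,5.5,0.9],[0,0,0],8.7],[[0,5.5,0.9],[0,0,0],8.7],[[0,5.5,0.9],[0,0,0],8.7],[[0,5.5,0.9],[0,0,0],8.7]]'
python3 - <<'E'
from workcell import *
from h import *
im=get_image("wrist");cv2.imwrite("pics/w1.png",im["pixels"][:,:,::-1])
goto(get_obs(),np.array([534.9,-196.5,140]),153.2)
E
```

```text
t: 0.7
ee_pos: [272.8, -562.1, 222.5]
orientation: [0.363, 1.54, -0.362]
ft_force: [-0.6, -0.6, 0.3]
width: 86.9
t: 1.32
ee_pos: [437.9, -335.6, 222.7]
orientation: [0.367, 1.539, -0.367]
ft_force: [0.5, 0.1, -0.3]
width: 86.8
yaw 153.2 turn [-179.9     0.25    0.  ] shift now-axes cm [ 8.31  16.233  2.369] shift after-turn axes [  8.264 -16.261  -2.34 ]
yaw 333.2 turn [ 0.1   0.   -0.16] shift now-axes cm [ 8.31  16.233  2.369] shift after-turn axes [ 8.264 16.261  2.34 ]
tool axes now [[0.001, 0.449, 0.893], [0.002, 0.893, -0.449], [-1.0, 0.003, 0.0]] jaw yaw -26.7 q [-0.667  0.316  1.794  0.003  1.032 -0.203]
```

View pics/w1.png

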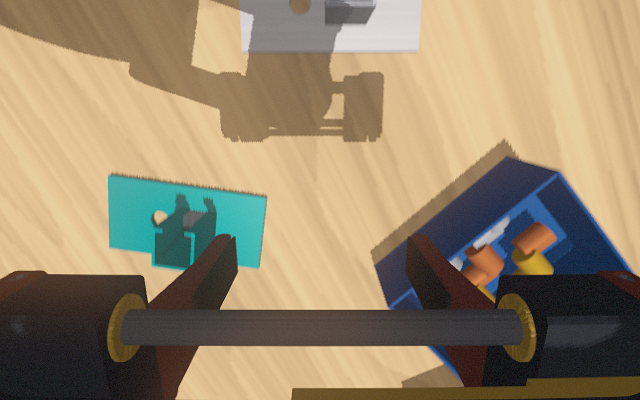

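The wrist view shows the silver plate's near edge at row 50, columns 243–420. I'll go halfway and look again.

```bash
python3 -m crank '[[[0,3.5,1.0],[0,0,0],8.7],[[0,3.5,1.0],[0,0,0],8.7],[[0,0,0],[0,0,0],8.7]]'
python3 - <<'E'
from workcell import *
from h import *
im=get_image("wrist");cv2.imwrite("pics/w2.png",im["pixels"][:,:,::-1])
import pickle;pickle.dump(im,open("w2.pkl","wb"))
o=get_obs();goto(o,np.array([534.9,-196.5,140]),153.2)
# predicted overlay of corners
a=np.radians(153.2);R=np.array([[np.cos(a),-np.sin(a)],[np.sin(a),np.cos(a)]]);t=np.array([521.5,-189.7])
for L,z in [((-90,-45),8),((-90,45),8),((90,45),8),((90,-45),8),((30,0),8),((-15,0),80)]: print(L,proj(im,[*(R@L+t),z]).round(1))
E
```

```text
t: 1.75
ee_pos: [487.6, -282.4, 222.6]
orientation: [0.365, 1.54, -0.364]
ft_force: [-0.2, 0.3, 0.5]
width: 87.1
yaw 153.2 turn [-1.7989e+02 -2.0000e-02 -4.0000e-02] shift now-axes cm [8.246 9.911 0.413] shift after-turn axes [ 8.248 -9.91  -0.391]
yaw 333.2 turn [ 0.11 -0.02  0.01] shift now-axes cm [8.246 9.911 0.413] shift after-turn axes [8.248 9.91  0.391]
tool axes now [[-0.0, 0.449, 0.893], [0.0, 0.893, -0.449], [-1.0, -0.0, -0.0]] jaw yaw -26.69 q [-0.548  0.333  1.768 -0.     1.04  -0.082]
(-90, -45) [[401.5  32.6]]
(-90, 45) [[396.4 123.8]]
(90, 45) [[228.4 123.5]]
(90, -45) [[222.5  32.3]]
(30, 0) [[283.2  79.2]]
(-15, 0) [[327.9  73.2]]
```

View pics/w2.png

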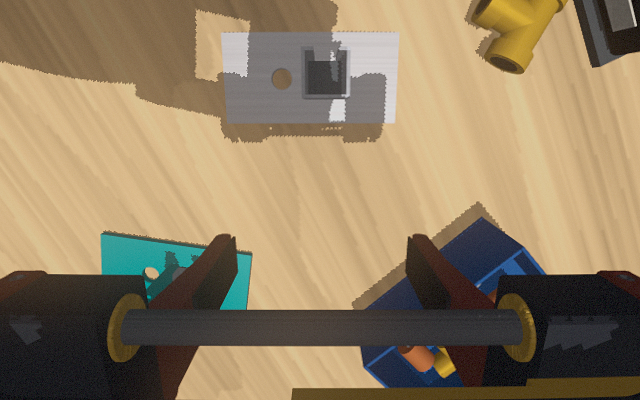

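Seen corners (398,32), (396,123), (226,123), (221,32) and hole (282,79) match the prediction to 1–3 px (about 1–3 mm). Going down over the stub.

```bash
python3 -m crank '[[[0,5,0.2],[0,0,0],8.7],[[0,4.9,0.15],[0,0,0],8.7],[[5,0,0],[0,0,0],8.7],[[5,0,0],[0,0,0],8.7],[[4.8,0,0],[0,0,0],8.7]]';python3 -m crank '[[[4.8,0,0],[0,0,0],8.7],[[0,0,0],[0,0,0],8.7],[[0,0,0],[0,0,0],6]]'
python3 - <<'E'
from workcell import *
from h import *
im=get_image("wrist");cv2.imwrite("pics/w3.png",im["pixels"][:,:,::-1])
goto(get_obs(),np.array([534.9,-196.5,26]),153.2)
E
```

```text
t: 2.42
ee_pos: [533.7, -198.0, 73.4]
orientation: [0.367, 1.539, -0.368]
ft_force: [-0.1, -0.8, 0.4]
width: 86.8
t: 2.8
ee_pos: [534.8, -197.9, 27.9]
orientation: [0.367, 1.538, -0.368]
ft_force: [0.6, 0.3, 0.2]
width: 80.5
yaw 153.2 turn [ 1.7995e+02 -2.0000e-02 -2.6000e-01] shift now-axes cm [ 0.261  0.107 -0.112] shift after-turn axes [ 0.262 -0.107  0.111]
yaw 333.2 turn [-0.05  0.16 -0.01] shift now-axes cm [ 0.261  0.107 -0.112] shift after-turn axes [ 0.262  0.107 -0.111]
tool axes now [[0.003, 0.452, 0.892], [-0.001, 0.892, -0.452], [-1.0, 0.0, 0.003]] jaw yaw -26.85 q [-0.375  0.629  1.847 -0.     0.662  0.094]
```

View pics/w3.png

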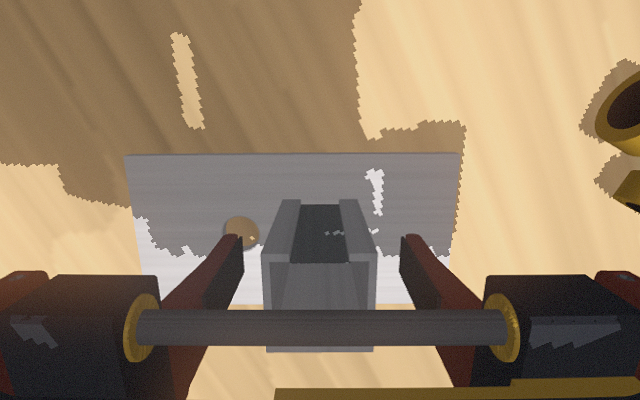

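The stub stands centred between the fingers (top at 262–377, fingers at 240 and 403). Closing.

```bash
python3 -m crank '[[[0,0,0],[0,0,0],3.5],[[0,0,0],[0,0,0],3],[[0,0,0],[0,0,0],3],[[0,0,0],[0,0,0],3],[[0,0,0],[0,0,0],3]]';python3 -m crank '[[[-1,0,0],[0,0,0],3],[[-4,0,0],[0,0,0],3],[[-5,0,0],[0,0,0],3],[[0,0,0],[0,0,0],3]]'
python3 - <<'E'
from workcell import *
from h import *
for n in["wrist","scene","top"]:
  im=get_image(n);cv2.imwrite(f"pics/{n}4.png",im["pixels"][:,:,::-1])
o=get_obs();print(o["ft_force"],o["moment"],o["width"],o["ee_pos"])
E
```

```text
t: 3.48
ee_pos: [534.5, -196.9, 27.1]
orientation: [0.367, 1.539, -0.367]
ft_force: [-0.0, -0.0, 6.7]
width: 40.7
t: 3.98
ee_pos: [536.6, -197.8, 130.2]
orientation: [0.366, 1.533, -0.367]
ft_force: [0.7, -0.4, -4.4]
width: 40.8
[-0.61687222  0.31442693 -3.77505519] [ 0.02012813 -0.05704946 -0.00267062] 40.88037134379836 [ 533.10384058 -196.42071936  125.42205948]
```

View pics/wrist4.png

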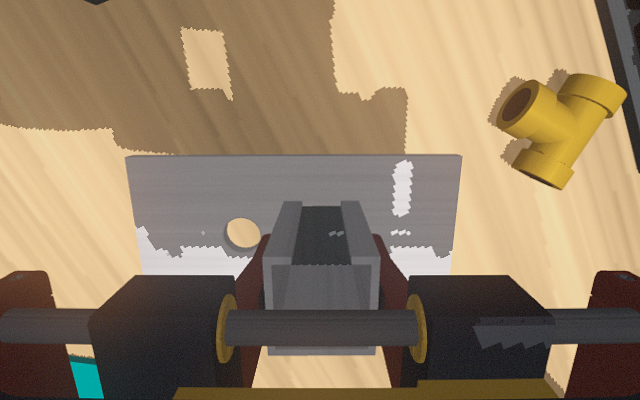

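Held (41 mm, about 4 N). Lifting a bit, turning by −72°, and moving to the −x side of the jig for a close look at it.

```bash
python3 -m crank '[[[-2,0,0],[-10.3,0,0],3],[[-2,0,0],[-10.3,0,0],3],[[0,0,0],[-10.3,0,0],3],[[0,0,0],[-10.3,0,0],3],[[0,0,0],[-10.3,0,0],3]]';python3 -m crank '[[[0,0,0],[-10.2,0,0],3],[[0,0,0],[-10.1,0,0],3],[[0,0,0],[0,0,0],3]]'
python3 - <<'E'
from workcell import *
from h import *
o=get_obs();goto(o,np.array([404,139,165]),81.44);print(o["width"])
im=get_image("wrist");cv2.imwrite("pics/w5.png",im["pixels"][:,:,::-1])
E
```

```text
t: 4.75
ee_pos: [532.8, -196.3, 164.2]
orientation: [-0.341, 1.547, 0.345]
ft_force: [-0.1, -0.6, -3.8]
width: 41.1
t: 5.12
ee_pos: [533.0, -196.4, 164.5]
orientation: [-0.611, 1.485, 0.615]
ft_force: [0.8, -0.1, -4.1]
width: 40.8
yaw 81.4 turn [-3.655e+01 -2.000e-02 -2.300e-01] shift now-axes cm [ 0.052 32.865 14.534] shift after-turn axes [-0.046 17.748 31.246]
yaw 261.4 turn [ 1.4345e+02 -3.0000e-01  2.0000e-02] shift now-axes cm [ 0.052 32.865 14.534] shift after-turn axes [ -0.046 -17.748 -31.246]
tool axes now [[-0.004, -0.706, 0.708], [0.002, 0.708, 0.706], [-1.0, 0.004, -0.002]] jaw yaw 44.89 q [-0.374  0.417  1.798  0.     0.931 -1.158]
40.844287677536556
```

View pics/w5.png

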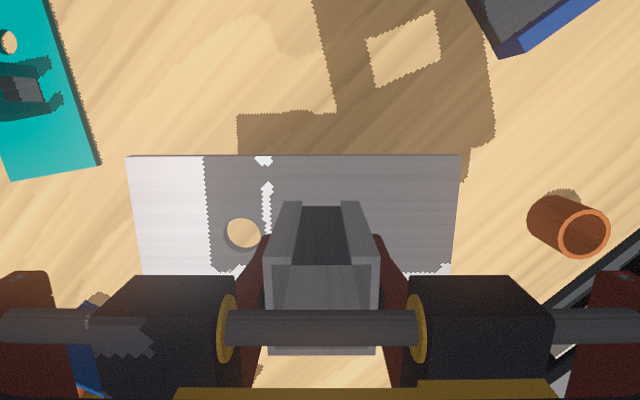

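I turned the wrong way (a positive turn about the tool's x, which points down, lowers the yaw). There is plenty of time, so I'll turn back +143.4°.

```bash
python3 -m crank '[[[0,0,0],[10.3,0,0],3],[[0,0,0],[10.3,0,0],3],[[0,0,0],[10.3,0,0],3],[[0,0,0],[10.3,0,0],3],[[0,0,0],[10.3,0,0],3]]';python3 -m crank '[[[0,0,0],[10.3,0,0],3],[[0,0,0],[10.3,0,0],3],[[0,0,0],[10.3,0,0],3],[[0,0,0],[10.3,0,0],3],[[0,0,0],[10.3,0,0],3]]';python3 -m crank '[[[0,0,0],[10.1,0,0],3],[[0,0,0],[10.1,0,0],3],[[0,0,0],[10.1,0,0],3],[[0,0,0],[10.1,0,0],3],[[0,0,0],[0,0,0],3]]'
python3 - <<'E'
from workcell import *
from h import *
o=get_obs();goto(o,np.array([404,139,165]),81.44);print(o["width"])
E
```

```text
t: 5.8
ee_pos: [533.8, -196.7, 165.8]
orientation: [0.097, 1.57, -0.097]
ft_force: [-0.6, 0.3, -3.6]
width: 40.7
t: 6.42
ee_pos: [533.7, -196.7, 165.7]
orientation: [0.796, 1.422, -0.797]
ft_force: [0.2, 1.1, -4.1]
width: 41.0
t: 7.05
ee_pos: [533.8, -196.7, 165.9]
orientation: [1.317, 1.137, -1.318]
ft_force: [0.5, 1.2, -2.8]
width: 40.6
yaw 81.4 turn [-1.7992e+02 -1.4000e-01 -3.0000e-02] shift now-axes cm [  0.124 -17.789 -31.291] shift after-turn axes [ 0.086 17.831 31.267]
yaw 261.4 turn [ 0.08 -0.02  0.09] shift now-axes cm [  0.124 -17.789 -31.291] shift after-turn axes [  0.086 -17.831 -31.267]
tool axes now [[-0.001, 0.989, -0.148], [0.001, -0.148, -0.989], [-1.0, -0.002, -0.0]] jaw yaw -98.48 q [-0.374  0.415  1.797 -0.     0.931  1.345]
40.59780281742013
```

```bash
python3 -m crank '[[[0,-3,-5.2],[0,0,0],3],[[0,-3,-5.2],[0,0,0],3],[[0,-3,-5.2],[0,0,0],3],[[0,-3,-5.2],[0,0,0],3],[[0,-3,-5.2],[0,0,0],3]]';python3 -m crank '[[[0,-2.8,-5.2],[0,0,0],3],[[0,0,0],[0,0,0],3],[[0,0,0],[0,0,0],3]]'
python3 - <<'E'
from workcell import *
from h import *
import pickle
o=get_obs();goto(o,np.array([404,139,165]),81.44)
im=get_image("wrist");cv2.imwrite("pics/w6.png",im["pixels"][:,:,::-1]);pickle.dump((im,o),open("w6.pkl","wb"))
a=im["pixels"][:170,100:540,::-1];cv2.imwrite("pics/w6c.png",cv2.resize(a,None,fx=1.8,fy=1.8,interpolation=cv2.INTER_CUBIC))
E
```

```text
t: 7.68
ee_pos: [423.1, 83.8, 166.7]
orientation: [1.316, 1.137, -1.315]
ft_force: [1.3, 0.6, -5.0]
width: 41.1
t: 8.05
ee_pos: [403.8, 137.8, 166.6]
orientation: [1.314, 1.137, -1.315]
ft_force: [-0.5, -0.5, -4.2]
width: 40.9
yaw 81.4 turn [-1.797e+02  0.000e+00  3.000e-02] shift now-axes cm [ 0.162 -0.001 -0.116] shift after-turn axes [0.162 0.002 0.116]
yaw 261.4 turn [ 0.3   0.02 -0.  ] shift now-axes cm [ 0.162 -0.001 -0.116] shift after-turn axes [ 0.162 -0.002 -0.116]
tool axes now [[0.0, 0.99, -0.144], [-0.0, -0.144, -0.99], [-1.0, 0.0, 0.0]] jaw yaw -98.26 q [ 0.301  0.22   2.096 -0.     0.826  2.017]
```

View pics/w6.png

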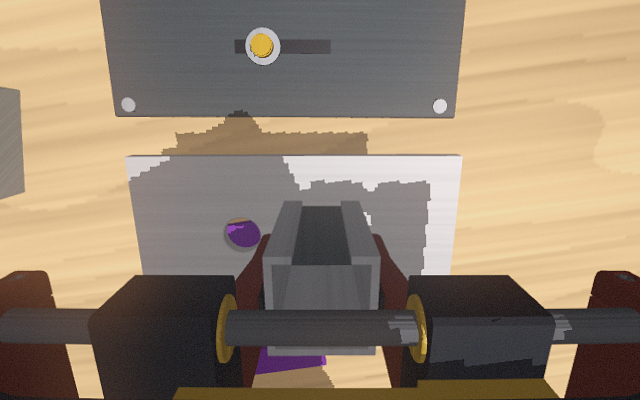

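The wrist view shows the pin at about (261,45), slot ends near (235,47) and (330,46), and the bed's near corners at (116,116) and (455,117). I'll enlarge it to measure.

Run:
```python
import cv2
a=cv2.imread("pics/w6.png")
cv2.imwrite("pics/w6a.png",cv2.resize(a[20:75,220:345],None,fx=6.4,fy=6.4,interpolation=cv2.INTER_CUBIC))
cv2.imwrite("pics/w6b.png",cv2.resize(a[100:290,110:480],None,fx=2.16,fy=2.16,interpolation=cv2.INTER_CUBIC))
```

```text
(no output)
```

View pics/w6a.png

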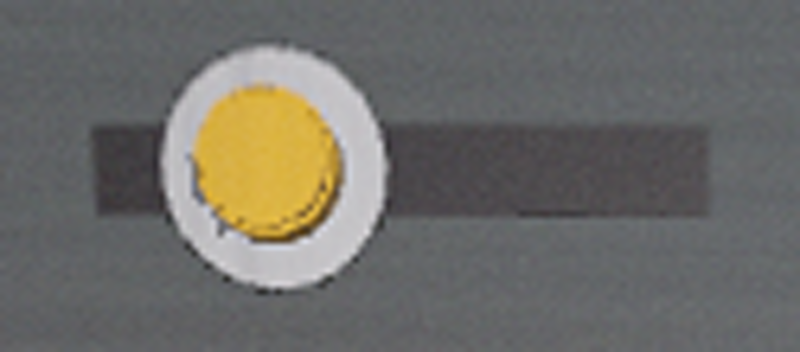

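View pics/w6b.png

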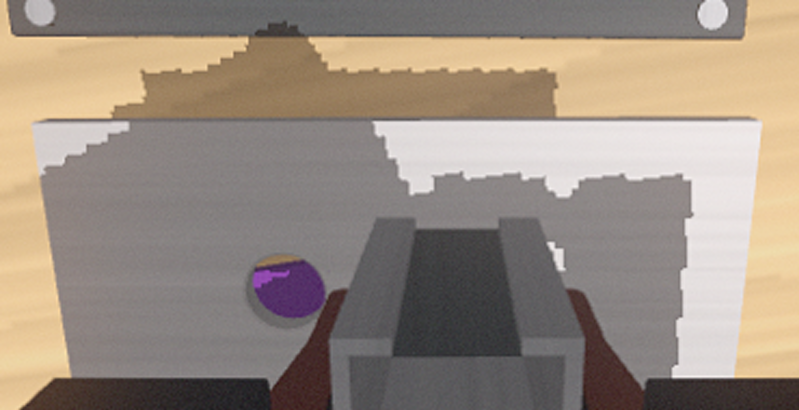

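Run:
```python
from h import *
import pickle
im,o=pickle.load(open("w6.pkl","rb"));p,R=pose(o)
V=im["view"];print("cam in tool",(R.T@(-V[:3,:3].T@V[:3,3]-p)).round(1))
ca=lambda u,v:(220+(u+.5)/6.4-.5,20+(v+.5)/6.4-.5)
cb=lambda u,v:(110+(u+.5)/2.16-.5,100+(v+.5)/2.16-.5)
top=p[2]-26.7+8
print("inhand: tool (y,z)")
for n,q in dict(hole=cb(286,290),cl=cb(33,121),cr=cb(761,120)).items():
    P=ray(im,q,top);print(n,(R.T@(P-p)).round(1))
P=ray(im,cb(456,218),top+72);print("stub far top edge",(R.T@(P-p)).round(1))
S1=ray(im,ca(94,170),20);S2=ray(im,ca(709,170),20);print("slot",S1.round(1),S2.round(1),np.linalg.norm(S1-S2),"mid",(S1+S2)/2)
C1=ray(im,cb(10,35),20);C2=ray(im,cb(747,38),20);print("corners",C1.round(1),C2.round(1),np.linalg.norm(C1-C2))
W=ray(im,ca(275,167),20);T=ray(im,ca(268,160),30);print("washer",W.round(1),"pin top",T.round(1))
a,t,Rj,r=fit2d([(0,40),(0,-40),(-57.5,150),(-57.5,-150)],[S1,S2,C1,C2]);print("jig",np.degrees(a),t,r.round(1).tolist())
for P in(W,T):print("pin jig",Rj.T@(P[:2]-t), "in tool",(R.T@(P-p)).round(1))
```

```text
cam in tool [-161.3   71.9    0.4]
inhand: tool (y,z)
hole [ 18.7   2.  -43.8]
cl [  18.7   46.1 -103.3]
cr [18.7 46.1 74.8]
stub far top edge [-53.3  41.6   0.4]
slot [531.8 191.6  20. ] [520.1 112.6  20. ] 79.85959809650758 mid [525.91729281 152.08093546  20.        ]
corners [492.1 308.1  20. ] [447.4  11.9  20. ] 299.52792416265544
washer [528.6 168.2  20. ] pin top [527.8 167.6  30. ]
jig -8.547796943620686 [526.26448019 151.76189569] [[-0.4, 0.3], [-0.3, 0.4], [0.4, -0.6], [0.3, -0.1]]
pin jig [-0.11439197 16.63653155] in tool [146.6 119.1 -48. ]
pin jig [-0.82333706 15.9059482 ] in tool [136.6 118.4 -47.3]
```

Hole in hand is at tool (y ≈ 1.3, z ≈ −44.2). The pin is at tool (y ≈ 118.8, z ≈ −47.6), jig y ≈ +16.5. I'll move over the bed, staying about 3 mm short of the fence.

```bash
python3 -m crank '[[[0,0,0],[0.3,0,0],3],[[0,5.8,-0.2],[0,0,0],3],[[0,5.7,-0.1],[0,0,0],3],[[4,0,0],[0,0,0],3],[[2.5,0,0],[0,0,0],3]]';python3 -m crank '[[[0,0,0],[0,0,0],3],[[0,0,0],[0,0,0],3]]'
python3 - <<'E'
from workcell import *
from h import *
import pickle
o=get_obs();goto(o,np.array([404,139,165]),81.44);print(o["ee_pos"])
im=get_image("wrist");cv2.imwrite("pics/w7.png",im["pixels"][:,:,::-1]);pickle.dump((im,o),open("w7.pkl","wb"))
E
```

```text
t: 8.72
ee_pos: [518.3, 121.4, 99.9]
orientation: [1.322, 1.133, -1.324]
ft_force: [0.4, -0.8, -4.4]
width: 41.1
t: 8.98
ee_pos: [518.8, 122.7, 102.4]
orientation: [1.322, 1.132, -1.32]
ft_force: [1.1, 0.2, -3.5]
width: 40.9
yaw 81.4 turn [ 1.7977e+02 -8.0000e-02  3.0000e-02] shift now-axes cm [ -6.273 -11.587   0.141] shift after-turn axes [-6.262 11.593 -0.097]
yaw 261.4 turn [-0.23 -0.02 -0.05] shift now-axes cm [ -6.273 -11.587   0.141] shift after-turn axes [ -6.262 -11.593   0.097]
tool axes now [[0.001, 0.988, -0.153], [0.0, -0.153, -0.988], [-1.0, 0.001, -0.0]] jaw yaw -98.79 q [ 0.21   0.466  1.911 -0.     0.764  1.934]
[518.77858987 122.70270713 102.37637655]
```

View pics/w7.png

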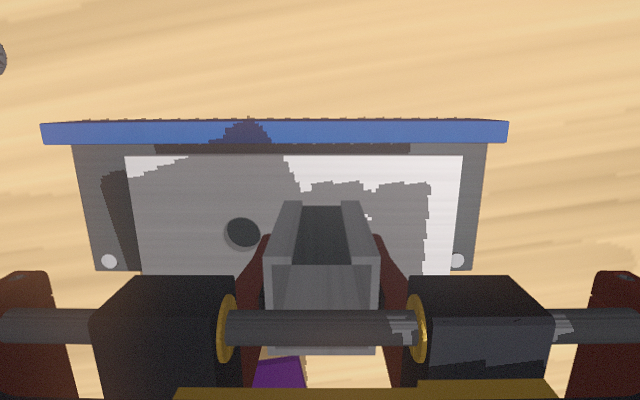

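The fence's inner top edge runs at row ~143 and the plate's front edge at row ~155, nearly parallel. I'll compute the gap.

Run:
```python
from h import *
import pickle
im,o=pickle.load(open("w7.pkl","rb"));p,R=pose(o)
cv2.imwrite("pics/w7a.png",np.hstack([cv2.resize(im["pixels"][110:180,30:140,::-1],None,fx=3.5,fy=3.5,interpolation=cv2.INTER_CUBIC),cv2.resize(im["pixels"][110:180,410:520,::-1],None,fx=3.5,fy=3.5,interpolation=cv2.INTER_CUBIC)]))
for v in (142.5,143.5,144.5):
  for u in(60,490):
    P=ray(im,(u,v),44);print(v,u,(R.T@(P-p)).round(1))
```

```text
142.5 60 [  58.5   49.1 -167.6]
142.5 490 [ 58.4  48.7 108.3]
143.5 60 [  58.5   48.5 -167.7]
143.5 490 [ 58.4  48.1 108.4]
144.5 60 [  58.5   47.9 -167.8]
144.5 490 [ 58.4  47.4 108.5]
```

View pics/w7a.png

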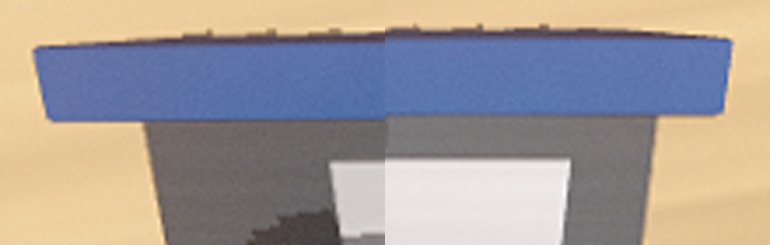

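Gap to the fence is about 2.3 mm and the part is parallel within 0.1°. Lowering to just above pin height, then feeling for the fence.

```bash
python3 -m crank '[[[2.5,0,0],[0,0,0],3],[[1.2,0,0],[0,0,0],3],[[0.6,0,0],[0,0,0],3],[[0,0,0],[0,0,0],3]]';python3 -m crank '[[[0,0.1,0],[0,0,0],3],[[0,0,0],[0,0,0],3]]';python3 -m crank '[[[0,0.1,0],[0,0,0],3],[[0,0,0],[0,0,0],3]]';python3 -m crank '[[[0,0.1,0],[0,0,0],3],[[0,0,0],[0,0,0],3]]'
```

```text
t: 9.52
ee_pos: [518.1, 123.4, 58.8]
orientation: [1.32, 1.133, -1.32]
ft_force: [0.7, -0.1, -4.2]
width: 40.9
t: 9.78
ee_pos: [519.5, 123.3, 59.2]
orientation: [1.321, 1.133, -1.319]
ft_force: [0.1, 0.3, -4.3]
width: 41.0
t: 10.02
ee_pos: [520.2, 123.0, 58.9]
orientation: [1.321, 1.133, -1.32]
ft_force: [-0.7, 0.8, -4.4]
width: 40.9
t: 10.28
ee_pos: [521.0, 122.9, 58.7]
orientation: [1.32, 1.133, -1.32]
ft_force: [-0.0, -0.5, -4.2]
width: 41.1
```

No fence contact yet; going on in small steps.

```bash
python3 -m crank '[[[0,0.05,0],[0,0,0],3],[[0,0,0],[0,0,0],3]]';python3 -m crank '[[[0,0.05,0],[0,0,0],3],[[0,0,0],[0,0,0],3]]'
```

```text
t: 10.52
ee_pos: [521.2, 122.8, 58.6]
orientation: [1.32, 1.134, -1.321]
ft_force: [-0.7, 0.5, -3.8]
width: 40.9
t: 10.78
ee_pos: [521.2, 122.7, 58.5]
orientation: [1.319, 1.134, -1.321]
ft_force: [-3.4, 1.4, -2.3]
width: 41.1
```

Fence touched (−3.4 N). Now lowering gently to see whether it meets the pin top (TCP z ≈ 57) or drops.

```bash
python3 -m crank '[[[0.1,0,0],[0,0,0],3],[[0,0,0],[0,0,0],3]]';python3 -m crank '[[[0.1,0,0],[0,0,0],3],[[0,0,0],[0,0,0],3]]';python3 -m crank '[[[0.1,0,0],[0,0,0],3],[[0,0,0],[0,0,0],3]]'
```

```text
t: 11.02
ee_pos: [521.3, 122.7, 57.4]
orientation: [1.319, 1.134, -1.321]
ft_force: [-3.6, 1.2, -2.6]
width: 40.8
t: 11.28
ee_pos: [521.3, 122.6, 56.4]
orientation: [1.319, 1.134, -1.321]
ft_force: [-5.7, 1.0, -4.8]
width: 40.7
t: 11.52
ee_pos: [521.3, 122.6, 55.4]
orientation: [1.319, 1.134, -1.321]
ft_force: [-4.2, 1.1, -3.6]
width: 40.8
```

```bash
python3 -m crank '[[[0.1,0,0],[0,0,0],3],[[0,0,0],[0,0,0],3]]';python3 -m crank '[[[0.1,0,0],[0,0,0],3],[[0,0,0],[0,0,0],3]]';python3 -m crank '[[[0.1,0,0],[0,0,0],3],[[0,0,0],[0,0,0],3]]'
```

```text
t: 11.78
ee_pos: [521.3, 122.7, 54.5]
orientation: [1.32, 1.134, -1.321]
ft_force: [-5.0, 1.6, -2.9]
width: 40.6
t: 12.02
ee_pos: [521.3, 122.9, 53.6]
orientation: [1.32, 1.134, -1.321]
ft_force: [-5.0, 2.4, -2.3]
width: 40.9
t: 12.28
ee_pos: [521.3, 122.9, 52.6]
orientation: [1.32, 1.134, -1.321]
ft_force: [-5.4, 2.2, -2.6]
width: 40.9
```

The hole is over the pin (underside ≈ 26 mm, no upward force). There is a slight +y side force, so I'll give way 0.5 mm and keep lowering.

```bash
python3 -m crank '[[[0.15,0,-0.05],[0,0,0],3],[[0.15,0,0],[0,0,0],3],[[0,0,0],[0,0,0],3]]';python3 -m crank '[[[0.1,0,0],[0,0,0],3],[[0,0,0],[0,0,0],3]]';python3 -m crank '[[[0.1,0,0],[0,0,0],3],[[0,0,0],[0,0,0],3]]'
```

```text
t: 12.65
ee_pos: [521.3, 123.2, 49.4]
orientation: [1.319, 1.134, -1.321]
ft_force: [-4.5, 0.9, -3.5]
width: 41.5
t: 12.9
ee_pos: [521.3, 123.1, 48.4]
orientation: [1.319, 1.134, -1.322]
ft_force: [-5.5, 1.1, -3.3]
width: 40.9
t: 13.15
ee_pos: [521.3, 123.1, 47.4]
orientation: [1.319, 1.134, -1.322]
ft_force: [-4.5, 1.0, -3.6]
width: 41.1
```

```bash
python3 -m crank '[[[0.05,0,0],[0,0,0],3],[[0,0,0],[0,0,0],3]]';python3 -m crank '[[[0.05,0,0],[0,0,0],3],[[0,0,0],[0,0,0],3]]'
```

```text
t: 13.4
ee_pos: [521.3, 123.1, 47.1]
orientation: [1.32, 1.134, -1.322]
ft_force: [-6.4, -0.0, -0.9]
width: 41.1
t: 13.65
ee_pos: [521.3, 123.1, 47.1]
orientation: [1.32, 1.134, -1.321]
ft_force: [-8.1, -0.4, 5.7]
width: 41.1
```

On the bed (vertical force rising, z stopped at 47.1). Easing off the fence and opening moderately, without moving.

```bash
python3 -m crank '[[[0,-0.05,0],[0,0,0],3],[[0,0,0],[0,0,0],4.4],[[0,0,0],[0,0,0],5.2],[[0,0,0],[0,0,0],6],[[0,0,0],[0,0,0],6]]'
python3 - <<'E'
from workcell import *
import cv2
for n in["wrist","scene"]:
  im=get_image(n);cv2.imwrite(f"pics/{n}8.png",im["pixels"][:,:,::-1])
print(get_obs()["ft_force"],get_obs()["ee_pos"],get_obs()["width"])
E
```

```text
t: 14.28
ee_pos: [521.9, 123.3, 46.8]
orientation: [1.321, 1.133, -1.32]
ft_force: [-0.5, 0.4, 0.3]
width: 59.4
[-0.03011468 -0.13348093 -0.2575161 ] [521.69475753 123.32064121  46.70836673] 60.36616660436998
```

View pics/wrist8.png

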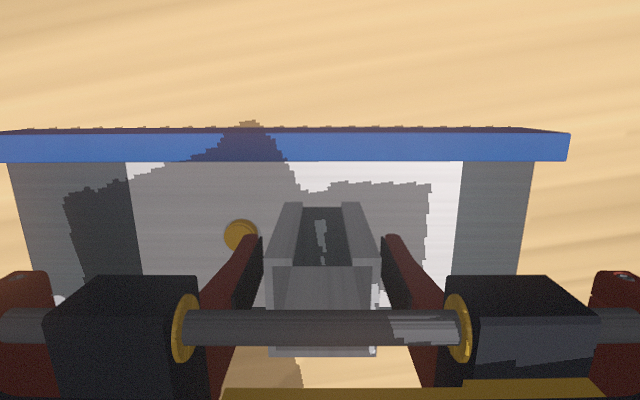

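The wrist view shows the brass pin in the hole at (240,235), the plate along the fence and the fingers clear of the stub. Opening wider and going straight up, then a last check.

```bash
python3 -m crank '[[[-2,0,0],[0,0,0],7],[[-4,0,0],[0,0,0],7],[[-5,0,0],[0,0,0],7],[[-5,0,0],[0,0,0],7],[[0,0,0],[0,0,0],7]]'; python3 -m crank '[[[0,-6,0],[0,0,0],7],[[0,-4,0],[0,0,0],7],[[0,0,0],[0,0,0],7],[[0,0,0],[0,0,0],7]]';python3 - <<'E'
from workcell import *
import cv2
for n in["wrist","top","scene"]:
  im=get_image(n);cv2.imwrite(f"pics/{n}9.png",im["pixels"][:,:,::-1])
a=cv2.imread("pics/scene9.png")
cv2.imwrite("pics/s9c.png",cv2.resize(a[170:260,280:420],None,fx=5.5,fy=5.5,interpolation=cv2.INTER_CUBIC))
E
```

```text
t: 15.0
ee_pos: [524.1, 123.9, 210.7]
orientation: [1.326, 1.129, -1.313]
ft_force: [-0.5, 0.3, 0.7]
width: 70.1
t: 15.5
ee_pos: [423.4, 138.6, 206.5]
orientation: [1.32, 1.133, -1.32]
ft_force: [-0.4, -0.0, -0.3]
width: 69.7
```

View pics/wrist9.png

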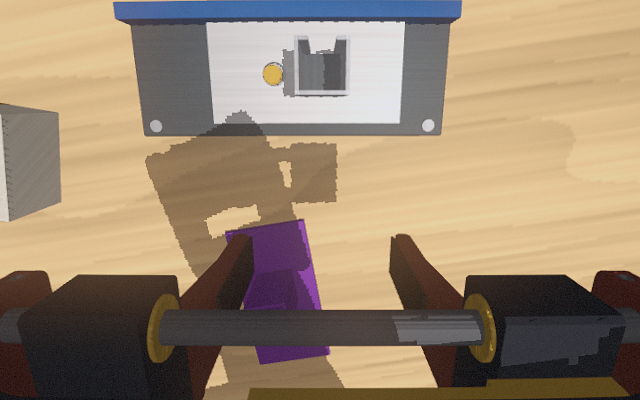

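View pics/s9c.png

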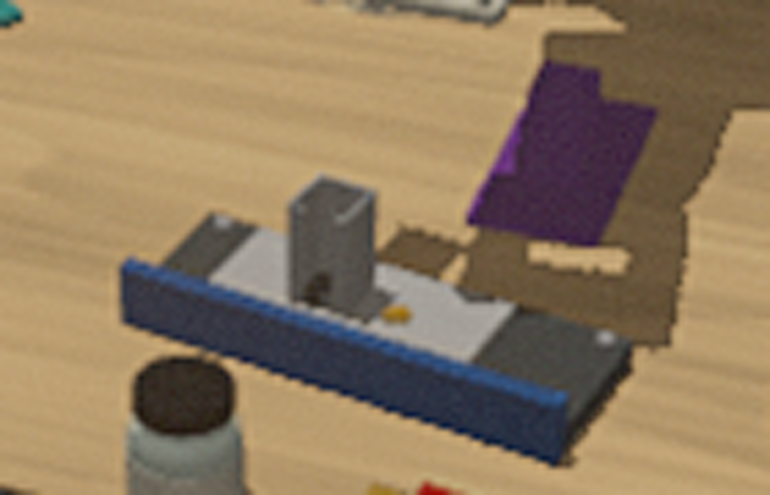

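View pics/top9.png

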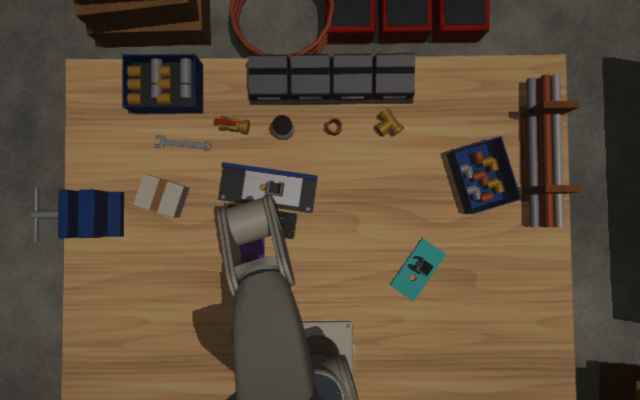

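The part sits flat on the bed with the pin in the hole (wrist view (272,74)), parallel to the fence. The bystanders are where they were and the arm is clear. Handing in.

```bash
python3 -c "
from workcell import *
print(close_job())"
```

```text
the job is handed in; nothing more can be done
None
```

The strut post base is loaded in the jig with its hole over the pin, released, and the job is handed in (about 15.5 s of the 64 s used). No verdict was reported.

**What I did:** I gripped the silver part by its stub and turned it parallel to the fence with the hole towards the jig's +y. My first turn went the wrong way and I turned it back in the air. The cameras put the pin at about y = +16.5 mm. I felt for the fence (about 3–6 N), then lowered in 1 mm steps. The part went over the pin on the first try, with only a slight side force, which I eased by 0.5 mm. The vertical force rose when the plate met the bed, and then I opened the fingers.

**Last checks:**
- **Height:** the tool stopped at 47.1 mm, where the plate on the bed should give about 46.7 mm. A plate on top of the pin would have stopped it 10 mm higher.
- **Seating:** the wrist and scene views show the pin through the hole and the plate flat, parallel to the fence.
- **Clearance:** the measured force was about zero, the arm was clear of the part, and the bystanders looked unmoved in the top view.
- **Disagreement:** the fence was met about 1.5 mm later than the picture estimate of the gap, which is within the camera calibration.

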